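Press a half brain model onto its display base in the lever press and hold the press shut

ROBOT

A 6-joint arm with a two-finger parallel gripper is mounted at the origin on a cart in front of the work surface, level with it; the furniture and walls round the work are solid. World frame = base frame: x ahead of the robot, y to its left, z up, the work surface at z = 0. Lengths are in m, angles in degrees, forces in N, time in s.
With the tool pointing down it reaches from about 0.325 to 0.85 m from the base axis. Payload 15.5 kg.
Tool frame: the origin (TCP) lies at the very end of the fingers, on their centre line; the grasp point (between the pads) lies arm.grip_depth behind it (arm.grip_depth is the distance from the TCP to the grasp point, in m); z points along the fingers, y is the line along which they close (so a half turn about z gives the same grasp; the last joint's range is limited). The gripper opens to 91 mm and grips with 3 to 60 N. Pads are 32 mm wide; open, the fingers measure 118 mm over their backs; the gripper's body (76 mm by 178 mm) begins 60 mm behind the grasp point.
Start: joints at [-71.018, 28.281, 77.091, -0, 74.628, -5.472], TCP at [0.259, -0.569, 0.214] pointing down, gripper open.
Joint ranges: [-166.48, 166.48], [-47.26, 123.95], [12.59, 153.08], [-70.14, 250.14], [6.76, 159.57], [-176.63, 176.63]. Speed limits (degrees/s): [108.29, 108.29, 147.25, 172.46, 172.46, 172.46].

INTERFACE

Orientations are given as a 3x3 rotation matrix whose columns are the frame's x, y, z axes.
In Python, from rig import arm gives the robot as it stands. Calls block until the motion is done:
- arm.move_to(position, orientation): joint-space move of the TCP to a pose.
- arm.move_l(position, orientation=None, feed=0.15): straight line of the TCP; orientation=None keeps the orientation; feed is the mean speed in m/s.
- arm.move_joints(angles): joint-space move.
- arm.grip(opening): finger opening in m; the grip force is fixed at half the most; returns when the fingers have stopped.
- arm.sleep(seconds).
- arm.solve_ik(position, orientation): joint angles nearest the present ones, or None.
- arm.snapshot(name): name is "scene" or "top"; returns the picture (420x560x3 uint8, red, green, blue); there is no depth.
- arm.get_calibration(name): a dict with "intrinsics" (3x3 intrinsics, pixels), "k1" (the pictures are not rectified: a ray, as slopes to the right and down, at radius r is drawn at 1 + k1 r^2 times it, then the intrinsics apply), "cam_to_world" (4x4, takes a point from camera to world coordinates). Camera axes: x right, y down, z forward; pixel columns grow to the right and rows downward; lengths in m; the calibration is good to about 2 mm. A picture is of the moment at which its call begins. get_calibration takes no time and is no camera call.
A pose or a line that the arm cannot do raises arm.Unreachable and nothing moves.
- arm.sign_off(): hands the job in; it is judged then, once.
Readings, each from a call of its own:
- arm.current_t(): time.
- arm.current_joint_positions(): joint angles.
- arm.current_dq(): joint speeds.
- arm.current_tau(): joint torques, N m.
- arm.current_ee_pos(): TCP position.
- arm.current_tool_rot(): TCP orientation.
- arm.current_force(): force on the tool from outside, world axes, zero at the start.
- arm.current_torque(): the same for the moment, N m.
- arm.current_width(): finger opening in m.
- arm.current_grasp_force(): force on a finger pad.
Only numpy, scipy, OpenCV 4.12 (cv2) and the standard library are available. Lean on these libraries where they do the work, as an engineer would, in place of code of your own. Each camera call takes 0.05 s, during which the arm holds its last target. There are 200 camera calls.

TASK

Press the half brain home onto the dowels of its display base in the bench press: with the safety catch still hooked, slide the carriage to the right until it stands against its stop under the press pad; then flip the safety catch right back off the tooth it holds; then pull the lever toward you as far as its stop, so that the cast sits fully down on its base with the pad pressing on it. The glue must grab, so do not let the lever go: finish while still holding it pulled down. Leave the bottle, the pot, the dish and the brush where they are.

Things in the scene. Friction and masses are not known exactly. Their poses are not given: they have to be found in the camera images.
- press: Grey hand-lever press fixed to the table: bed 150 x 400 x 12 mm, column behind, head 60 mm wide (z 160 to 220 mm; ram top 252) reaching toward the robot. Origin on the table under the ram; x points to the column (away from the robot), y left along the rails, z up; yaw varies. Bed y -115 to +285, column foot to x = 130 mm. Lever on the right (-y) of the head, catch on the left (+y).
- carriage (a joint): Slide of the aluminium carriage along the rails (m): 0 = against the right-hand stop, cast centred under the pad; grows to the left, up to 0.17. About 2 N of friction; it stays where it is left.
- carriage_knob (a point): Middle of the black upright round knob at the carriage's left end, 28 mm diameter at its widest, grip it at z = 56 to 80 mm at any yaw, top at z = 86 mm. In the press frame at x = 0, y = 150 mm + carriage value, z = 66 mm. Head and catch stay clear of it when the carriage is home.
- half_brain: The half brain cast on the carriage, 119 x 168 x 70 mm (long side along the rails), flat side down; origin at the centre of its underside. It stands on two dowels of a dark wooden base, about 8 mm too high, and is pressed down onto the base.
- seat (a joint): How far the cast has been pressed down on its dowels (m): 0 = 8 mm proud of the base, 0.008 = fully home on the base. A tight fit: pressing takes about 12 N at the cast.
- pad: Round black rubber pad, 62 mm diameter, sprung on the ram's lower end (2.5 N per mm, 14 mm travel); origin at the centre of its lower face, z = 138 mm in the press frame with the lever up. The lever drives it down 36.8 mm per rad: it meets the cast at about 0.5 rad and has seated it at about 0.8 rad.
- catch (a joint): Safety catch (rad): steel hook pivoting on the left of the head at x = 75, z = 212 mm of the press frame, about the press's y axis. 0 = hooked before the tooth on the lever's shaft, lever locked (a few degrees of play). Pushing its pin away from the robot lifts the hook; 1.3 = right back; from 0.7 it counts as flipped back. Stays where left; takes about 1 N at the pin.
- catch_pin (a point): Middle of the catch's steel pin, 13 mm diameter, along the press's y axis, free over y = 45 to 78 mm. 50 mm from the pivot: x = 75 + 50 sin(catch), y = 62, z = 212 + 50 cos(catch) mm of the press frame. The hook lies below and in front of it, up to z = 240 mm at y = 34 to 46 mm.
- lever (a joint): Lever (rad): 0 = up and leaning back away from the robot; grows as it is pulled toward the robot; stop at 0.95. A spring returns it when let go; at the stop with the cast under the pad it takes about 12 N at the grip.
- lever_grip: Black revolving bar grip of the lever, 22 mm diameter, 92 mm long, along the press's y axis; origin at its middle, take it there from above. Shaft along y at x = 30, z = 190 mm of the press frame; grip at x = 30 + 130 sin(0.5 - lever), y = -104, z = 190 + 130 cos(0.5 - lever) mm. The sleeve turns freely on the lever, so the fingers can keep their direction.
- water_bottle: Bystander: PET water bottle, 64 mm diameter, 214 mm tall, origin under its centre. Leave it alone.
- paint_pot: Bystander: small open paint pot, 57 mm diameter, 55 mm tall, origin under its centre. Leave it alone.
- paint_dish: Bystander: shallow white dish, 75 mm diameter, 15 mm tall, origin under its centre. Leave it alone.
- flat_brush: Bystander: brush lying flat, 220 mm long, origin under its middle. Leave it alone.

How it is judged:
By the outcome, as a careful person would: the job done as asked, in the order asked, and still so for the second after the job is handed in, while the arm keeps its last pose, push and grip.
It also fails if it takes over 72 s, if anything falls off the work surface, if the arm or the gripper's body presses on something with over 40 N, if the wrist force passes 120 N, or if a joint passes its speed limit or range.

## Working session

There is one attempt and no reset: what is moved stays moved. The work goes in short steps, each a Python script; the robot and the scene stay as the last script left them, time stands still between calls to the robot, and variables do not carry over. Pictures are saved under pics/ and viewed, at most 10 in all, crops included, and the job is handed in when it is done.

```bash
mkdir -p pics; ls; python3 - <<'E'
from rig import arm
import cv2,numpy as np
np.set_printoptions(precision=4,suppress=True)
for n in("scene","top"):
    im=arm.snapshot(n); cv2.imwrite(f"pics/{n}0.png",im[:,:,::-1]); c=arm.get_calibration(n); print(n,c)
print(arm.grip_depth,arm.current_t(),arm.current_tool_rot(),arm.current_width())
E
```

```text
pics
scene {'intrinsics': array([[387.1305,   0.    , 280.9252],
       [  0.    , 387.1305, 203.6275],
       [  0.    ,   0.    ,   1.    ]]), 'k1': -0.10053124959695027, 'cam_to_world': array([[-0.7656, -0.3227,  0.5565, -0.3207],
       [-0.643 ,  0.3571, -0.6775,  1.0561],
       [ 0.0199, -0.8765, -0.4809,  0.8899],
       [ 0.    ,  0.    ,  0.    ,  1.    ]])}
top {'intrinsics': array([[453.7936,   0.    , 282.0077],
       [  0.    , 453.7936, 211.1847],
       [  0.    ,   0.    ,   1.    ]]), 'k1': 0.0033211799532002987, 'cam_to_world': array([[-0.0241, -0.9954,  0.0923,  0.3371],
       [-0.9997,  0.025 ,  0.0084,  0.0384],
       [-0.0106, -0.0921, -0.9957,  1.6215],
       [ 0.    ,  0.    ,  0.    ,  1.    ]])}
0.0188 0.1 [[ 0.9103  0.4139 -0.0004]
 [ 0.4139 -0.9103  0.0011]
 [ 0.0001 -0.0011 -1.    ]] 0.09143440044215662
```

View pics/scene0.png

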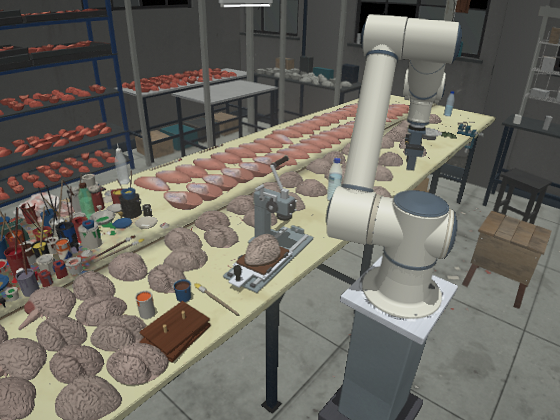

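View pics/top0.png

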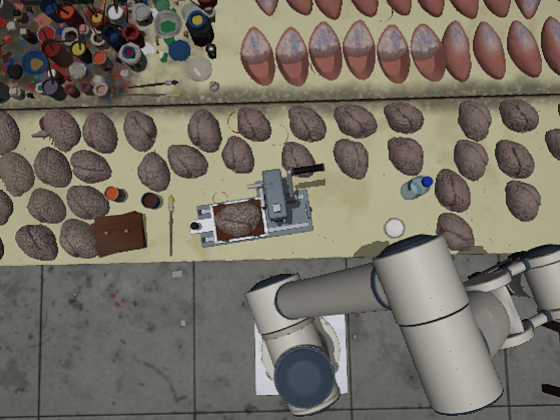

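The top view shows the press at about (195-315, 165-245), with the black knob near (195,226) and the lever grip near (308,170). I'll enlarge both views.

```bash
python3 - <<'E'
import cv2,numpy as np
a=cv2.imread("pics/top0.png")[150:260,180:335]; b=cv2.imread("pics/scene0.png")[145:300,215:325]
cv2.imwrite("pics/c1.png",cv2.resize(a,None,fx=5,fy=5,interpolation=cv2.INTER_CUBIC))
cv2.imwrite("pics/c2.png",cv2.resize(b,None,fx=3.8,fy=3.8,interpolation=cv2.INTER_CUBIC))
E
```

```text
(no output)
```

View pics/c1.png

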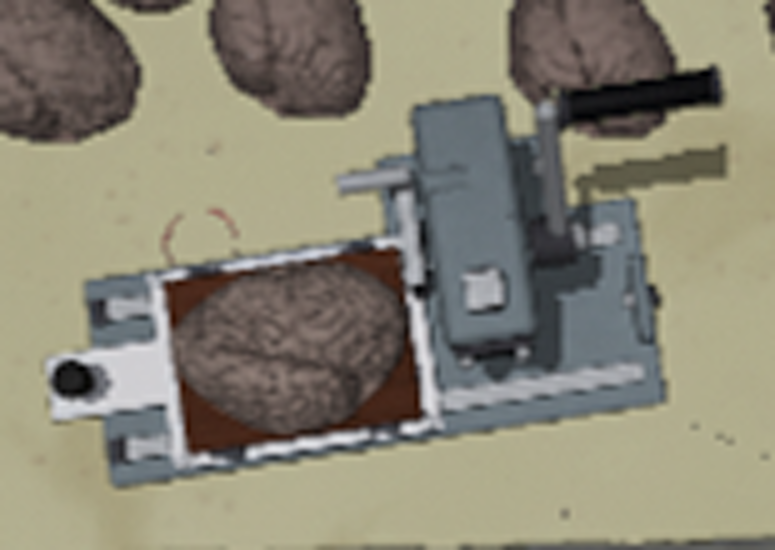

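View pics/c2.png

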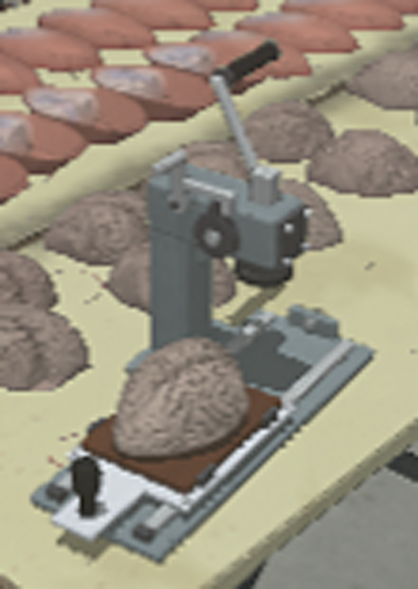

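The crops show all parts clearly: bed corners, ram top, grip ends, pin and knob top. I'll fit the press pose (x, y, yaw) and the carriage value from those points.

```bash
cat > h.py <<'E'
import numpy as np, cv2
from rig import arm
np.set_printoptions(precision=4,suppress=True)
def proj(P,n):
    c=arm.get_calibration(n); T=np.linalg.inv(c["cam_to_world"]); q=np.asarray(P)@T[:3,:3].T+T[:3,3]
    s=q[:,:2]/q[:,2:]; s=s*(1+c["k1"]*(s**2).sum(1,keepdims=True)); K=c["intrinsics"]
    return s*[K[0,0],K[1,1]]+K[:2,2]
def W(p,pose):
    x,y,a=pose[:3]; c,s=np.cos(a),np.sin(a); p=np.atleast_2d(p)
    return p@np.array([[c,s,0],[-s,c,0],[0,0,1]])+[x,y,0]
E
python3 - <<'E'
from h import *
from scipy.optimize import least_squares
gx,gz=.03+.13*np.sin(.5),.19+.13*np.cos(.5)
top=[((-.075,.285,.012),(118,487)),((.075,.285,.012),(86,283)),((-.075,-.115,.012),(664,400)),((.075,-.115,.012),(635,200)),
((gx,-.058,gz),(560,104)),((gx,-.150,gz),(718,86)),((.075,.078,.262),(340,185)),((0,0,.252),(485,288)),('k',(73,378))]
sc=[((gx,-.058,gz),(222,78)),((gx,-.150,gz),(272,48)),((-.075,.285,.012),(162,560)),((-.075,-.115,.012),(372,350)),('k',(86,460))]
def res(p):
    r=[]
    for L,n,o,f in((top,"top",(180,150),5),(sc,"scene",(215,145),3.8)):
        P=W([(0,.15+p[3],.086) if a=='k' else a for a,_ in L],p)
        r.append(proj(P,n)-(np.array([b for _,b in L])/f+o))
    return np.vstack(r)
s=least_squares(lambda p:res(p).ravel(),[.45,.05,-.1,.15],loss="soft_l1")
print(s.x,np.degrees(s.x[2]));print(res(s.x))
np.save("pose.npy",s.x)
p=s.x
for n,q in dict(knob=(0,.15+p[3],.066),knobhome=(0,.15,.066),pin=(.075,.062,.262),grip=(gx,-.104,gz),gripend=(.03+.13*np.sin(-.45),-.104,.19+.13*np.cos(.45))).items():print(n,W(q,p)[0])
E
```

```text
[0.475  0.0636 0.1295 0.1392] 7.417267744076891
[[-1.097   0.2048]
 [-0.436  -0.6177]
 [ 1.269   0.2784]
 [ 0.3799 -1.1543]
 [-0.2409  1.2134]
 [-0.9092  0.0246]
 [ 0.0875 -0.0494]
 [ 0.3959  0.0988]
 [-0.3772  0.0289]
 [-0.0848  0.02  ]
 [-0.5523  0.535 ]
 [-0.2173 -1.7622]
 [ 1.3087 -1.0374]
 [ 0.505  -0.1362]]
knob [0.4377 0.3504 0.066 ]
knobhome [0.4556 0.2124 0.066 ]
pin [0.5414 0.1348 0.262 ]
grip [ 0.58   -0.0276  0.3041]
gripend [ 0.4621 -0.0429  0.3071]
```

```bash
cat >> h.py <<'E'
pose=np.load("pose.npy"); a=pose[2]
px=np.array([np.cos(a),np.sin(a),0]); py=np.array([-np.sin(a),np.cos(a),0]); dz=np.array([0,0,-1.])
def R(yax): return np.column_stack([np.cross(yax,dz),yax,dz])
def best(yax,p):
    """of the two equivalent grasps the one with least joint travel"""
    q0=np.array(arm.current_joint_positions()); c=[]
    for s in(1,-1):
        q=arm.solve_ik(p,R(s*yax))
        if q is not None: c.append((np.abs(np.array(q)-q0).max(),s))
    return R(min(c)[1]*yax)
def F(): return np.array(arm.current_force())
E
python3 - <<'E'
from h import *
p=np.array(arm.current_ee_pos()); p[2]=.42; arm.move_l(p,feed=.3)
k=W((0,.15+pose[3],.053),pose)[0]; up=k+[0,0,.36-.053]
Rk=best(px,up); arm.move_to(up,Rk)
arm.move_l(k+[0,0,.08],feed=.25); arm.move_l(k,feed=.1); print("free",F(),arm.current_t())
arm.grip(0); print("w",arm.current_width(),arm.current_grasp_force(),F(),arm.current_t())
h=W((0,.15+.012,.053),pose)[0]; arm.move_l(h,feed=.1); print(F())
for y in np.arange(.158,.135,-.002):
    arm.move_l(W((0,y,.053),pose)[0],feed=.04); f=F(); fy=f@py; print(round(y,3),f,round(fy,1))
    if fy>12: break
print(arm.current_width(),arm.current_t())
E
```

```text
free [ 0.192  -0.3918 -0.2909] 6.2167
w 0.026394193628043308 29.997913255356252 [ 13.4311   1.5448 -10.0943] 7.225
[11.4217 -0.4126 -8.8279]
0.158 [  9.9665  -0.6589 -10.2175] -1.9
0.156 [10.3821 -0.2415 -8.551 ] -1.6
0.154 [ 9.813   0.2766 -7.9595] -1.0
0.152 [11.4584  0.488  -9.0127] -1.0
0.15 [10.911   0.0984 -9.3033] -1.3
0.148 [ 8.0246 11.6076 -9.6509] 10.5
0.146 [ 5.5668 23.9612 -8.9161] 23.0
0.02628000356877361 10.4
```

The stop was met where predicted, so the carriage is home. Next I release the knob and flip the catch.

```bash
python3 - <<'E'
from h import *
arm.move_l(W((0,.148,.053),pose)[0],feed=.04)
arm.grip(.06); k=W((0,.148,.053),pose)[0]; print(F())
arm.move_l(k+[0,0,.10],feed=.2)
arm.move_l(W((-.03,.15,.32),pose)[0],feed=.3)
arm.grip(0)
def fp(th,dx=0): return W((.075+.05*np.sin(th)-.0065-.016+dx,.066,.212+.05*np.cos(th)-.013),pose)[0]
s=fp(0,-.03); u=s+[0,0,.07]
Rc=best(py,u); arm.move_to(u,Rc); arm.move_l(s,feed=.2); print("start",F(),arm.current_t())
for th in np.linspace(0,1.3,14):
    arm.move_l(fp(th,.002),feed=.08); f=F(); print(round(th,2),f)
    if np.linalg.norm(f)>25: break
print(arm.current_t())
cv2.imwrite("pics/s1.png",cv2.resize(arm.snapshot("scene")[120:300,205:345,::-1],None,fx=3.3,fy=3.3,interpolation=cv2.INTER_CUBIC))
E
```

```text
[-0.1412 -0.3039 -0.4496]
start [ 0.7966 -0.5706  0.542 ] 15.475
0.0 [-0.2458 -0.2426  0.1376]
0.1 [0.0949 0.0555 0.2863]
0.2 [-0.0915 -0.6266 -0.0994]
0.3 [-0.634   0.7684 -0.5308]
0.4 [-0.2656 -0.5733 -0.2011]
0.5 [-0.1486  0.2047 -0.0187]
0.6 [ 0.1483 -0.8907  0.4532]
0.7 [ 0.3004 -0.4169  0.4919]
0.8 [-0.5855  0.5689 -1.1273]
0.9 [ 0.1918 -0.4909 -0.4486]
1.0 [ 0.5579 -0.677  -0.2916]
1.1 [ 0.6167 -0.2522  0.1993]
1.2 [-0.5738  0.2905 -0.4884]
1.3 [-6.2622 -0.7444 -0.4147]
19.275
```

View pics/s1.png

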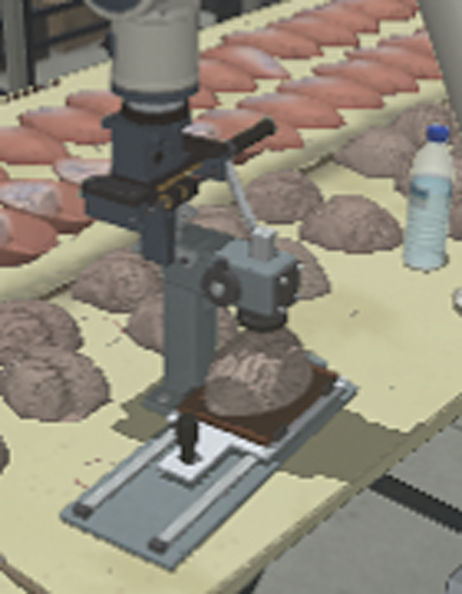

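The carriage stands under the pad. The hook has turned up and the fingers reach its limit with 6 N. I'll back off, go above the grip and look.

```bash
python3 - <<'E'
from h import *
p=np.array(arm.current_ee_pos()); arm.move_l(p-.03*px,feed=.15)
p=np.array(arm.current_ee_pos()); p[2]=.42; arm.move_l(p,feed=.3)
gx,gz=.03+.13*np.sin(.5),.19+.13*np.cos(.5)
u=W((gx,-.104,.42),pose)[0]; Rg=best(px,u); arm.move_to(u,Rg); arm.grip(.07)
s=arm.snapshot("scene")[140:300,205:345,::-1]; t=arm.snapshot("top")[150:250,190:330,::-1]
s=cv2.resize(s,(420,480),interpolation=cv2.INTER_CUBIC);t=cv2.resize(t,(370,264),interpolation=cv2.INTER_CUBIC)
o=np.zeros((480,790,3),np.uint8);o[:,:420]=s;o[:264,420:]=t;cv2.imwrite("pics/s2.png",o);print(arm.current_t())
E
```

```text
22.9583
```

View pics/s2.png

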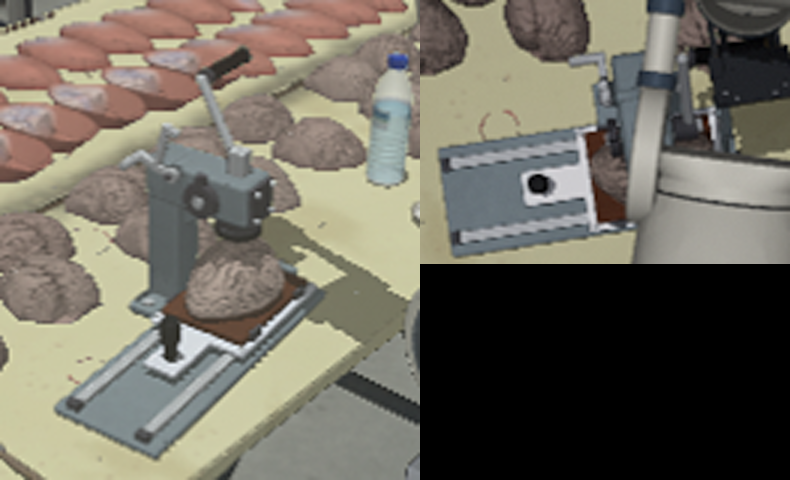

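The pin now lies behind the head, at (135,158) on the left and (580,60) on the right, so the catch is fully back. The carriage is home. Next I take the grip and pull along its arc.

```bash
python3 - <<'E'
from h import *
d=arm.grip_depth
def g(l,r=.13): return W((.03+r*np.sin(.5-l),-.104,.19+r*np.cos(.5-l)-d),pose)[0]
arm.move_l(g(0)+[0,0,.04],feed=.2); arm.move_l(g(0),feed=.08); print(F())
arm.grip(0); print("w",arm.current_width(),arm.current_grasp_force(),F(),arm.current_t())
for l in list(np.arange(.05,.9,.05))+list(np.arange(.88,1.06,.02)):
    arm.move_l(g(l),feed=.06); f=F(); th=.5-l; ft=f@(np.cos(th)*px-np.sin(th)*np.array([0,0,1])); print(round(l,2),f,"tang",round(ft,1),round(arm.current_grasp_force(),1))
    if l>.93 and ft>30 or np.linalg.norm(f)>60: break
print(arm.current_width(),arm.current_t())
E
```

```text
[ 0.0724 -0.9032 -0.0216]
w 0.021312846659856444 29.999372363090515 [3.136  0.8974 0.229 ] 25.0333
0.05 [2.582  0.9418 0.7055] tang 2.1 30.0
0.1 [ 2.4195  0.0118 -0.0288] tang 2.2 30.0
0.15 [ 1.1602  0.3543 -0.6828] tang 1.4 30.0
0.2 [ 1.5092  0.0792 -1.1521] tang 1.8 30.0
0.25 [ 1.4185  0.4179 -2.2793] tang 2.0 30.0
0.3 [ 1.009   2.0697 -4.0089] tang 2.0 30.0
0.35 [ 0.2748  2.1047 -6.9889] tang 1.6 30.0
0.4 [  0.5355   3.1617 -11.4592] tang 2.1 30.0
0.45 [  1.4643   3.416  -13.1633] tang 2.5 30.0
0.5 [  2.9048   4.6233 -16.8642] tang 3.5 30.0
0.55 [  4.109    5.0591 -18.3925] tang 3.8 30.0
0.6 [  5.9359   6.4866 -20.0019] tang 4.7 30.0
0.65 [  6.7995   6.1878 -21.0466] tang 4.3 30.0
0.7 [  8.9807   6.9117 -22.2228] tang 5.2 30.0
0.75 [ 10.2544   7.8872 -23.1795] tang 5.1 30.0
0.8 [ 11.5892   8.8717 -23.1303] tang 5.2 30.0
0.85 [ 13.4831  10.3266 -23.8345] tang 5.6 30.0
0.88 [ 15.5454  11.3473 -23.6113] tang 6.9 30.0
0.9 [ 16.4519  11.788  -22.4773] tang 7.7 30.0
0.92 [ 17.5449  11.0189 -21.6761] tang 8.3 30.0
0.94 [ 17.9124  11.3712 -22.7352] tang 7.7 30.0
0.96 [ 19.088   12.416  -21.3281] tang 8.9 30.0
0.98 [ 25.1792  15.9213 -17.8764] tang 15.7 30.0
1.0 [ 32.145   18.6277 -14.3954] tang 23.2 30.0
1.02 [40.9329 21.7258 -8.1873] tang 33.6 30.0
0.02124643191884939 31.425
```

The stop is reached: tangential force climbs steeply from 0.97 on. I'll ease slightly and check.

```bash
python3 - <<'E'
from h import *
p=np.array(arm.current_ee_pos()); arm.move_l(p+.0012*px,feed=.03); arm.sleep(.5)
f=F();print(f,f@px,arm.current_width(),arm.current_t())
s=arm.snapshot("scene")[120:300,205:345,::-1]
cv2.imwrite("pics/s3.png",cv2.resize(s,None,fx=3.3,fy=3.3,interpolation=cv2.INTER_CUBIC))
E
```

```text
[ 9.5791  9.3472 -1.3684] 10.705597615730035 0.021180925781515442 32.3917
```

View pics/s3.png

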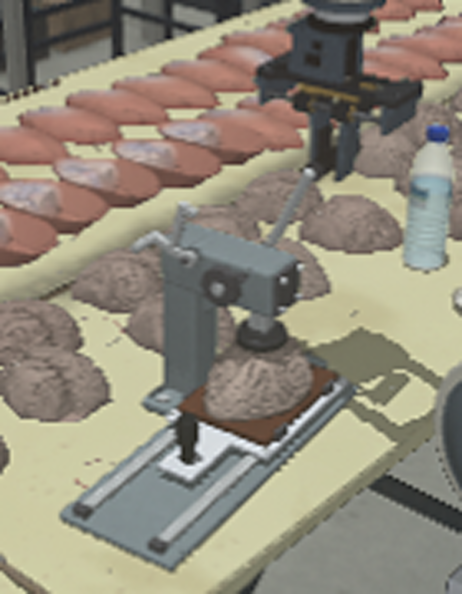

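The pad presses on the cast and the lever is forward in the fingers, but easing left only 11 N. I'll pull it firmly back to the stop and hand in.

```bash
python3 - <<'E'
from h import *
for i in range(6):
    f=F(); t=f@(px*np.cos(.45)+np.array([0,0,1])*np.sin(.45)); print(f,round(t,1))
    if t>26: break
    arm.move_l(np.array(arm.current_ee_pos())-.0015*(px*np.cos(.45)+np.array([0,0,1])*np.sin(.45)),feed=.03); arm.sleep(.3)
print(arm.current_t(),arm.current_width()); 
if t>20: arm.sleep(.5); print(F(),arm.sign_off())
E
```

```text
[ 9.7007  8.6284 -1.3735] 9.1
[10.6631 11.0377 -4.1395] 9.0
[10.404   8.9924 -4.5428] 8.4
[10.4976  9.9846 -6.8509] 7.6
[ 8.3571  9.0523 -6.1314] 5.8
[ 9.8555  9.1181 -6.5037] 7.0
35.7417 0.02141231368758469
```

Increments from the measured position get lost because the arm yields under load. I'll use absolute arc targets, as in the pull.

```bash
python3 - <<'E'
from h import *
d=arm.grip_depth
def g(l,r=.13): return W((.03+r*np.sin(.5-l),-.104,.19+r*np.cos(.5-l)-d),pose)[0]
n=px*np.cos(.5)+np.array([0,0,1])*np.sin(.5); t=0
for l in np.arange(.96,1.08,.01):
    arm.move_l(g(l),feed=.04); arm.sleep(.2); f=F(); t=f@n; p=np.array(arm.current_ee_pos())-[*pose[:2],0]
    print(round(l,2),f,"tang",round(t,1),"x",round(p@px,4),"z",round(p[2]+d,4))
    if t>28: break
print(arm.current_t(),arm.current_width())
arm.sleep(.7); print(F()@n)
E
```

```text
0.96 [ 18.1056  11.8271 -20.2623] tang 7.4 x -0.0248 z 0.307
0.97 [ 20.7142  12.1447 -18.5629] tang 10.5 x -0.0253 z 0.3067
0.98 [ 24.9166  14.3108 -16.8013] tang 15.2 x -0.0256 z 0.3066
0.99 [ 28.7249  16.5917 -14.7478] tang 19.8 x -0.0259 z 0.3063
1.0 [ 32.182   17.8249 -12.5721] tang 24.0 x -0.0262 z 0.3062
1.01 [ 35.5402  19.2909 -10.0561] tang 28.3 x -0.0266 z 0.306
38.575 0.021936311540269593
28.942616910918982
```

The grip is at its stop (x = -26.6 mm, expected -26.5) with a steady 29 N.

```bash
python3 -c "
from rig import arm
print(arm.sign_off())"
```

```text
the job is handed in; nothing more can be done
None
```

I handed the job in after about 39 s: carriage against its stop, catch flipped right back, and lever held at its stop with about 29 N so the pad presses on the cast; I did not measure directly how far the cast has seated.

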